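# Seat the calibration plate on the colour meter's measuring base

### The job

Using only the fingertips, push the aluminium calibration plate sideways across the grey measuring base, back against the black rail and along it as needed, until both its holes drop over the two brass locating pins and it lies flat in its seat. Only push it, never lift or carry it, leave everything else where it stands, and finish with the hand clear.

Things in the scene. Friction and masses are not known exactly. Their poses are not given: they have to be found in the camera images.
- plate: Loose aluminium plate, 100 (its x) x 150 (y) x 10 mm, about 0.4 kg, white disc on top (58 mm across, 2 mm proud). Origin: centre of its underside; z up. It starts sloping about 0.1 rad: +x edge on the deck, -x part riding on the pins (the underside of its -x edge 8 to 10 mm over the deck), 8 to 20 mm short of the rail, up to 33 mm to either side, up to 0.12 rad askew. It slides with a push of 1 to 4 N.
- hole_left (a point): Centre of the plate's +y hole, on the underside: 35 mm from the plate's origin towards -x, 35 mm towards +y. A round through-hole of 13 mm. When both holes are over the pins the plate falls flat by itself and the pins stop it sliding further.
- hole_right (a point): Centre of the plate's hole on its -y side, on the underside: 35 mm from the plate's origin towards -x, 35 mm towards -y. Hole diameter 13 mm.
- base: Fixed grey measuring base, 200 (its x) x 270 (y) mm, deck 20 mm above the table. Origin: centre of its underside; its -x side roughly faces the robot. A black rail, 12 mm wide, 12 mm high above the deck, 240 mm long, runs along y; the face that the plate goes against is 41 mm to the +x side of the origin. The plate's seat is painted blue.
- seat (a point): On the deck, centre of the blue seat, 10 mm to the -x side of the base's origin. The seated plate's origin is here, its axes parallel to the base's; its +x edge is then 1 mm from the rail, so a plate pushed square against the rail only needs sliding along it. Axes as the base's.
- pin_left (a point): Tip of the brass pin on the base's +y side: 10 mm diameter, 6.5 mm high above the deck, top 1.5 mm chamfered. It stands 35 mm to the -x side of the seat's centre and 35 mm to +y; hole_left goes over it.
- pin_right (a point): Tip of the other brass pin, the same, 35 mm to -x and 35 mm to -y of the seat's centre; hole_right goes over it. Turning an askew plate square against the rail can take 10 N if pushed at mid-edge, less if pushed at the end that lags behind.
- cap: Loose black lens cap, 38 mm across, 21 mm high, standing on the base's deck behind the rail (+x side). Origin: centre of its underside. To be left alone.
- jar: Loose sample jar with a blue lid, 60 mm across, 85 mm high, on the table. Origin: centre of its underside. To be left alone.
- cup: Loose white sample cup, 64 mm across, 70 mm high, on the table. Origin: centre of its underside. To be left alone.
- dish: Loose shallow white dish, 90 mm across, 16 mm high, on the table just to the left (+y) of the base. Origin: centre of its underside. To be left alone.
There are look-alikes about, which are no part of the job. There is more than one size of the plate; the one meant has the size given above.

How it is judged:
At the end, for the whole second after the job is handed in: Each of the plate's holes is over its own pin (within 3 mm across), the plate lies flat on the deck (within 0.02 rad and 2.5 mm) and at rest, and nothing else has moved by more than 15 mm (horizontal distance between hole_left and pin_left below 0.003 m and horizontal distance between hole_right and pin_right below 0.003 m and angle between plate's own z axis and vertical below 0.02 rad and height (world z) of plate below 0.0225 m and linear speed of plate below 0.01 m/s and not (distance of cap from where it was at the start of the episode above 0.015 m) and not (distance of jar from where it was at the start of the episode above 0.015 m) and not (distance of cup from where it was at the start of the episode above 0.015 m) and not (distance of dish from where it was at the start of the episode above 0.015 m)); the robot touches nothing.
It fails at once if The plate is lifted or carried (its middle more than 16 mm above the deck, or tipped by more than 0.3 rad) (height (world z) of plate above 0.036 m or angle between plate's own z axis and vertical above 0.3 rad).
It fails at once if One of the other loose things is moved by more than 15 mm (distance of any of cap, jar, cup, dish from where it was at the start of the episode above 0.015 m).
It also fails if it takes over 45 s, if anything falls off the work surface, if the arm or the gripper's body presses on something with over 40 N, if the wrist force passes 120 N, or if a joint passes its speed limit or range.

### The arm

A 6-joint arm with a two-finger parallel gripper is mounted at the origin on the work surface. World frame = base frame: x ahead of the robot, y to its left, z up, the work surface at z = 0. Lengths are in m, angles in rad, forces in N, time in s.
With the tool pointing down it reaches from about 0.425 to 0.95 m from the base axis. Payload 3.5 kg.
Tool frame: the origin (TCP) lies between the finger pads; the fingertips stand 19 mm ahead of it and the grasp point (between the pads) is the TCP; z points along the fingers, y is the line along which they close (so a half turn about z gives the same grasp; the last joint's range is limited). The gripper opens to 85 mm and grips with 20 to 120 N. Pads are 22 mm wide; open, the fingers measure 114 mm over their backs; the gripper's body (76 mm by 85 mm) begins 54 mm behind the grasp point. The pads swing forward as they close: fully open they stand 13 mm farther back than shut.
Start: joints at [-1.275, 0.286, 1.577, -0, 1.279, -0.15], TCP at [0.291, -0.609, 0.25] pointing down, gripper open.
Joint ranges: [-2.77, 2.77], [-0.9, 2.22], [0.21, 2.48], [-1.53, 4.67], [0.24, 2.81], [-2.84, 2.84]. Speed limits (rad/s): [2.79, 2.79, 3.14, 3.14, 3.14, 3.14].

### API

Orientations are given as a unit quaternion [w, x, y, z].
In Python, from workcell import reach, servo_line, set_joints, grip, dwell, ik, state, capture, PlanningError, sign_off gives the robot as it stands. The module is installed in compiled form; this text tells all that it offers. Calls block until the motion is done:
- reach(position, orientation): joint-space move of the TCP to a pose.
- servo_line(position, frame=None, velocity=0.15): straight line of the TCP; frame=None keeps the orientation; velocity is the mean speed in m/s.
- set_joints(angles): joint-space move.
- grip(opening, f_grip=None): finger opening in m; f_grip is the grip in N (None keeps the last); returns when the fingers have stopped.
- dwell(seconds).
- ik(position, orientation): joint angles nearest the present ones, or None.
- state(): the state.
- capture(name): name is "scene" or "top" or "wrist"; returns a dict with "img" (384x512x3 uint8, blue, green, red), "fovy" (degrees; the focal length in pixels is half the picture's height over the tangent of half this angle, whatever the lens; pixels are square), "cx", "cy" (the principal point, pixels), "xyz" and "orientation" of the camera in the world; the wrist camera has in their place "tool_from_camera" (4x4, takes a point from camera to tool coordinates, whose origin is the TCP and whose axes are the flange's). Camera axes: x right, y down, z forward; pixel columns grow to the right and rows downward; lengths in m; the calibration is good to about 2 mm. A picture is of the moment at which its call begins: read the wrist's pose just before it. There is no depth.
A pose or a line that the arm cannot do raises PlanningError and nothing moves.
- sign_off(): hands the job in; it is judged then, once.
The state is a dict: "t": time; "q": joint angles; "joint_velocities": joint speeds; "joint_torque": joint torques, N m; "position": TCP position; "ee_rot": TCP orientation; "force": force on the tool from outside, world axes, zero at the start; "wrist_torque": the same for the moment, N m; "finger_gap": finger opening in m; "grasp_force": force on a finger pad.
Only numpy, scipy, OpenCV 4.12 (cv2) and the standard library are available. Lean on these libraries where they do the work, as an engineer would, in place of code of your own. Each camera call takes 0.05 s, during which the arm holds its last target. There are 200 camera calls.

## Working session

There is one attempt and no reset: what is moved stays moved. The work goes in short steps, each a Python script; the robot and the scene stay as the last script left them, time stands still between calls to the robot, and variables do not carry over. Pictures are saved under pics/ and viewed, at most 10 in all, crops included, and the job is handed in when it is done.

```bash
mkdir -p pics
python3 - <<'E'
from workcell import *
import cv2,pickle
for n in("scene","top"):
    c=capture(n);pickle.dump(c,open(n+".pkl","wb"));cv2.imwrite(f"pics/{n}0.png",c["img"])
    print(n,{k:v for k,v in c.items() if k!="img"})
s=state();print(s["t"],s["position"],s["ee_rot"],s["force"])
E
```

```text
scene {'fovy': 52.94488822491891, 'cx': 254.29108376209388, 'cy': 187.5655874851862, 'xyz': array([ 1.15197988, -0.09704568,  0.83983984]), 'orientation': array([-0.2515843 ,  0.70311743,  0.62803198, -0.21887679])}
top {'fovy': 52.52730937072039, 'cx': 259.2962794222422, 'cy': 194.17012939450584, 'xyz': array([0.32715282, 0.01263802, 1.33469397]), 'orientation': array([-0.05196636,  0.71329983, -0.69692024,  0.05296251])}
0.1 [ 0.29092444 -0.60846379  0.2490399 ] [-1.08621881e-03  9.75253823e-01  2.21085487e-01 -8.66089318e-05] [-0.70829175  0.75419289  0.03986026]
```

View pics/top0.png

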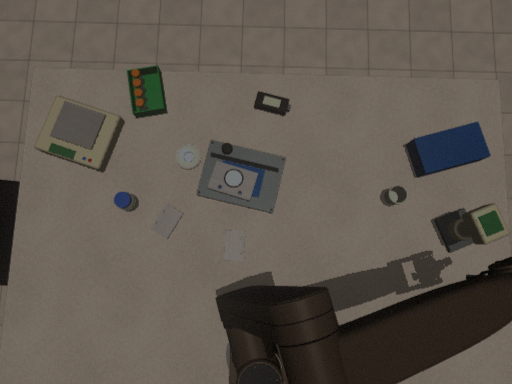

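View pics/scene0.png

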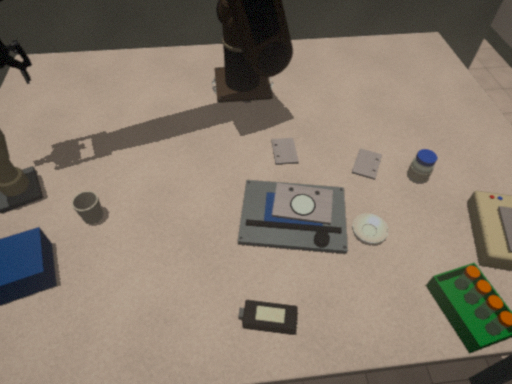

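The plate could be confused with three things in the top view. One is on the base at (234,180), with the white disc. The two smaller plates without a disc lie on the table at (167,221) and (235,245). I choose the one on the base because it has the disc, the seat and the rail. The cap is at (227,148), the dish at (188,157), the jar at (125,201) and the cup at (395,196). Next I take a close look with the wrist camera.

```bash
cat > h.py <<'E'
from workcell import *
import numpy as np,cv2,pickle
from scipy.spatial.transform import Rotation as R
rot=lambda q:R.from_quat(np.r_[q[1:],q[0]]).as_matrix()
def quat(M): q=R.from_matrix(M).as_quat(); return np.r_[q[3],q[:3]]
def down(yaw): # tool z down, tool y along (base) direction yaw+90deg
    c,s=np.cos(yaw),np.sin(yaw); y=np.array([-s,c,0]); z=np.array([0,0,-1.]); return quat(np.c_[np.cross(y,z),y,z])
def shot(n):
    s=state();c=capture(n)
    if n=="wrist":
        T=np.eye(4);T[:3,:3]=rot(s["ee_rot"]);T[:3,3]=s["position"];T=T@c["tool_from_camera"];c["R"],c["o"]=T[:3,:3],T[:3,3]
    else: c["R"],c["o"]=rot(c["orientation"]),np.array(c["xyz"])
    return c
def ray(c,uv):
    f=c["img"].shape[0]/2/np.tan(np.radians(c["fovy"])/2)
    uv=np.atleast_2d(np.float64(uv)); d=np.c_[(uv[:,0]-c["cx"])/f,(uv[:,1]-c["cy"])/f,np.ones(len(uv))]
    return d@c["R"].T
def onz(c,uv,z):
    d=ray(c,uv); return (c["o"]+d*((z-c["o"][2])/d[:,2])[:,None])[:,:2]
def tri(c1,p1,c2,p2):
    a,b=ray(c1,p1)[0],ray(c2,p2)[0]
    t=np.linalg.lstsq(np.c_[a,-b],c2["o"]-c1["o"],rcond=None)[0]
    A,B=c1["o"]+a*t[0],c2["o"]+b*t[1]; return (A+B)/2,np.linalg.norm(A-B)
E
python3 - <<'E'
from h import *
for n in("top","scene"):
    c=pickle.load(open(n+".pkl","rb"));c["R"],c["o"]=rot(c["orientation"]),c["xyz"]
    P=[(213,141),(285,158),(272,212),(198,194),(234,178)] if n=="top" else [(347,250),(239,244),(248,181),(345,186),(303,205)]
    print(n,onz(c,P[:4],.02).round(3).tolist(),onz(c,P[4:],.034).round(3))
w=capture("wrist");print(w["tool_from_camera"].round(3),w["fovy"],w["cx"],w["cy"])
for yaw in(-.24,2.9): print(ik([.44,.06,.35],down(yaw)))
E
```

```text
top [[0.707, 0.179], [0.653, -0.073], [0.464, -0.031], [0.52, 0.222]] [[0.575 0.1  ]]
scene [[0.712, 0.187], [0.666, -0.072], [0.469, -0.029], [0.516, 0.235]] [[0.577 0.104]]
[[ 0.    -0.946 -0.325  0.083]
 [ 1.     0.001 -0.001 -0.   ]
 [ 0.001 -0.325  0.946 -0.123]
 [ 0.     0.     0.     1.   ]] 64.08413688139608 255.87706680037974 190.96237182869723
[-9.36895937e-02 -3.08484696e-01  1.98710150e+00 -4.44089210e-16
  1.46297585e+00 -1.42448592e+00]
[-9.36895937e-02 -3.08484696e-01  1.98710150e+00 -4.44089210e-16
  1.46297585e+00  1.71869939e+00]
```

Run:
```python
from h import *
yaw=-.215;ex=np.array([np.cos(yaw),np.sin(yaw)]);ey=np.array([-ex[1],ex[0]]);o=np.array([.59,.077])
grip(0.0)
for i,dy in enumerate((-.05,.05)):
    p=o+.025*ex+dy*ey
    (reach if i==0 else servo_line)([*p,.28],down(yaw))
    dwell(.3)
    c=shot("wrist");pickle.dump(c,open(f"w{i}.pkl","wb"));cv2.imwrite(f"pics/w{i}.png",c["img"])
    print(c["o"],state()["position"],state()["force"],state()["t"])
```

```text
[0.52079526 0.03993493 0.40341454] [0.60378409 0.02254512 0.27995711] [-0.04110683 -0.60111447 -0.06754203] 3.7667
[0.54207127 0.13735922 0.40356349] [0.62510215 0.11991899 0.28010083] [ 0.62867603 -1.39112911 -0.59072672] 4.9333
```

View pics/w0.png

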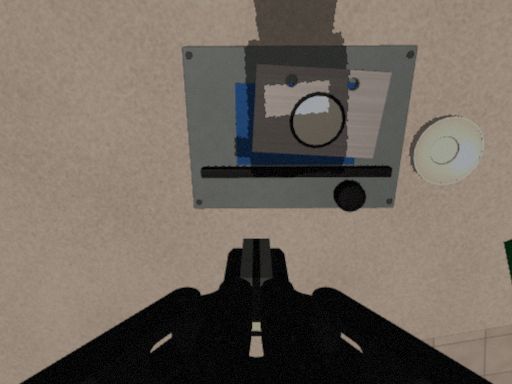

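View pics/w1.png

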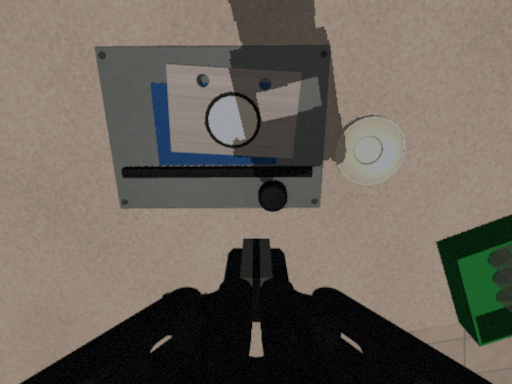

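Both wrist views show the base with its -x edge at the top. In w1 the base corners are (97,46), (329,45), (320,208) and (120,208). The plate corners are (167,65), (301,72), (294,158) and (171,152), with holes at (203,80) and (265,85). The plate sits to +y of the blue seat and short of the rail at row 172.

Run:
```python
from h import *
w=[pickle.load(open(f"w{i}.pkl","rb")) for i in(0,1)]
B=[[(183,46),(416,45),(395,209),(194,208)],[(97,46),(329,45),(320,208),(120,208)]]
P=[[(256,65),(391,72),(375,158),(253,151)],[(167,65),(301,72),(294,158),(171,152)]]
for i in(0,1):
    q=onz(w[i],B[i],.02);print("base",q.round(4).tolist(),q.mean(0))
    print(" sides",[np.linalg.norm(q[k]-q[k-1]).round(4) for k in range(4)])
    d=q[1]+q[2]-q[0]-q[3];print(" yaw",np.arctan2(-d[0],d[1]))
for k in range(4): print("B tri",tri(w[0],B[0][k],w[1],B[1][k]))
for k in range(4): print("P tri",tri(w[0],P[0][k],w[1],P[1][k]))
print("disc",tri(w[0],(318,120),w[1],(233,120)))
```

```text
base [[0.4614, -0.0317], [0.5169, 0.2272], [0.7146, 0.1898], [0.6552, -0.0746]] [0.58703319 0.07766856]
 sides [np.float64(0.1985), np.float64(0.2648), np.float64(0.2011), np.float64(0.271)]
 yaw -0.2161298785929268
base [[0.4618, -0.0298], [0.5172, 0.228], [0.7129, 0.1886], [0.6552, -0.0747]] [0.58678658 0.07802285]
 sides [np.float64(0.1986), np.float64(0.2638), np.float64(0.1997), np.float64(0.2695)]
 yaw -0.21377625111900514
B tri (array([ 0.4602199 , -0.03312123,  0.01249573]), np.float64(3.4386177226764364e-05))
B tri (array([0.51693637, 0.22889269, 0.01646553]), np.float64(6.320125925870585e-05))
B tri (array([0.71118968, 0.18775383, 0.02539294]), np.float64(0.0012085504245458489))
B tri (array([ 0.6551355 , -0.07452497,  0.02027326]), np.float64(2.799606836158515e-05))
P tri (array([0.49940781, 0.04491661, 0.03257802]), np.float64(2.066301736427889e-06))
P tri (array([0.53879225, 0.18944383, 0.03913581]), np.float64(5.397154112021988e-05))
P tri (array([0.63440044, 0.16534722, 0.0331666 ]), np.float64(8.343277147522832e-05))
P tri (array([0.59394134, 0.02053347, 0.03534125]), np.float64(0.0012314938620308124))
disc (array([0.57356654, 0.1031442 , 0.03610474]), np.float64(4.169021978066941e-05))
```

```bash
cat >> h.py <<'E'
yaw=-.215;ex=np.array([np.cos(yaw),np.sin(yaw)]);ey=np.array([-ex[1],ex[0]]);O=np.array([.587,.078])
W=lambda b:O+b[0]*ex+b[1]*ey
Bf=lambda p:np.array([(p[:2]-O)@ex,(p[:2]-O)@ey])
def F():
    f=state()["force"];return np.array([f[:2]@ex,f[:2]@ey,f[2]])
def go(b,z,v=.15): servo_line([*W(b),z],down(yaw),velocity=v)
def push(b,d,z,n,lim,step=.002,v=.02):
    """step from base-frame point b along d until the added resisting force passes lim; returns last point"""
    f0=F();d=np.array(d,float)
    for i in range(n):
        b=np.array(b)+step*d; go(b,z,v); f=F()-f0
        print(i,b.round(4),Bf(state()["position"]).round(4),f.round(1),"t",round(state()["t"],1))
        if abs(f[:2]@d)>lim: break
    return b
E
python3 - <<'E'
from h import *
w=[pickle.load(open(f"w{i}.pkl","rb")) for i in(0,1)]
P=[[(256,65),(391,72),(375,158),(253,151)],[(167,65),(301,72),(294,158),(171,152)]]
for i in (0,1):
    q=np.r_[onz(w[i],P[i][:2],.039),onz(w[i],P[i][2:],.030)];q=np.array([Bf(p) for p in q]);print(q.round(4).tolist(),q.mean(0))
b=(-.04,-.095);go(b,.12,.3);go(b,.06)
f0=F();z=.06
while z>.032:
    z-=.002;go(b,z,.03);f=F()-f0
    if f[2]>2.5: break
print(z,f,state()["position"],state()["t"]);go(b,.06)
E
```

```text
[[-0.0781, -0.051], [-0.0709, 0.0986], [0.0284, 0.0967], [0.0195, -0.0547]] [-0.02529747  0.02240442]
[[-0.0781, -0.0493], [-0.0709, 0.0986], [0.0284, 0.0959], [0.0208, -0.0562]] [-0.02494428  0.02224765]
0.03799999999999998 [-2.78527005 -0.07504398  5.36513057] [ 0.52804581 -0.00631745  0.03903971] 9.1333
```

Run:
```python
from h import *
z=.0435
b=(-.107,-.03);go(b,.065,.25);go(b,z,.1)
b=push(b,(1,0),z,13,5)
go(b-[.008,0],z,.1);go((b[0]-.008,.025),z,.2)
b=push((b[0]-.008,.025),(1,0),z,12,6)
c=shot("wrist");pickle.dump(c,open("w2.pkl","wb"));cv2.imwrite("pics/w2.png",c["img"])
```

```text
0 [-0.105 -0.03 ] [-0.1042 -0.0301] [ 0.9 -0.5 -0.2] t 10.6
1 [-0.103 -0.03 ] [-0.1027 -0.03  ] [ 0.3 -0.6 -0.7] t 10.8
2 [-0.101 -0.03 ] [-0.1009 -0.03  ] [-0.6 -0.2 -0.4] t 11.1
3 [-0.099 -0.03 ] [-0.0989 -0.03  ] [ 0.4  0.4 -0.8] t 11.3
4 [-0.097 -0.03 ] [-0.0969 -0.03  ] [-0.2 -0.4  0.5] t 11.6
5 [-0.095 -0.03 ] [-0.0949 -0.03  ] [ 0.1 -0.4 -0.4] t 11.8
6 [-0.093 -0.03 ] [-0.0929 -0.03  ] [-0.1 -0.8 -0.1] t 12.1
7 [-0.091 -0.03 ] [-0.0908 -0.03  ] [-0.7 -0.5 -0.1] t 12.3
8 [-0.089 -0.03 ] [-0.0891 -0.0301] [-0.1  0.2 -0.7] t 12.6
9 [-0.087 -0.03 ] [-0.0875 -0.0302] [-1.9 -2.  -0.5] t 12.8
10 [-0.085 -0.03 ] [-0.085 -0.03 ] [-1.5 -1.1 -1.1] t 13.1
11 [-0.083 -0.03 ] [-0.0827 -0.0299] [-1.8 -0.8 -1.8] t 13.3
12 [-0.081 -0.03 ] [-0.0807 -0.03  ] [-1.3 -0.5 -1.7] t 13.6
0 [-0.087  0.025] [-0.0868  0.0243] [0.  0.8 0. ] t 14.5
1 [-0.085  0.025] [-0.0848  0.0247] [ 1.  -0.7  0. ] t 14.8
2 [-0.083  0.025] [-0.0828  0.025 ] [0.8 0.4 0.5] t 15.0
3 [-0.081  0.025] [-0.0809  0.025 ] [ 0.5 -0.2  0.5] t 15.2
4 [-0.079  0.025] [-0.0797  0.025 ] [-2.4  1.2  2. ] t 15.5
5 [-0.077  0.025] [-0.0773  0.025 ] [-2.7 -0.2 -0.3] t 15.8
6 [-0.075  0.025] [-0.0748  0.0249] [-0.9  0.3 -2.2] t 16.0
7 [-0.073  0.025] [-0.0727  0.0249] [-0.1  0.7 -1.6] t 16.2
8 [-0.071  0.025] [-0.0707  0.025 ] [-1.  -0.5 -1.9] t 16.5
9 [-0.069  0.025] [-0.0697  0.0248] [-5.6 -0.3  1.4] t 16.8
10 [-0.067  0.025] [-0.0695  0.0248] [-9.5 -0.9  6. ] t 17.0
```

View pics/w2.png

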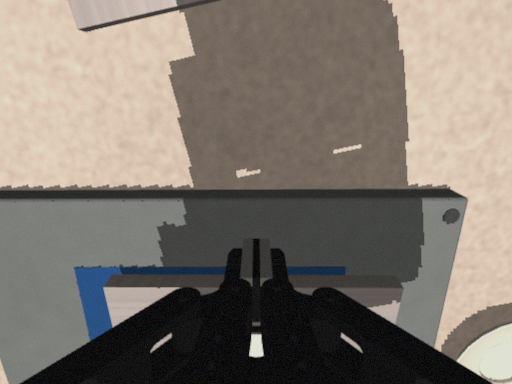

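The plate's -x edge is level in the picture (row 276, columns 105 to 402), so it is square against the rail. The force rose at -69.5 mm against an expected -70 mm. Next I slide it 22 mm towards -y along the rail.

Run:
```python
from h import *
z=.0435
go((-.08,.025),z,.1);go((-.08,.025),.085,.2);go((-.012,.125),.085,.3);go((-.012,.125),z,.12)
b=push((-.012,.125),(0,-1),z,13,7,.0025,.025)
b=push(b,(0,-1),z,12,5,.001,.015)
```

```text
0 [-0.012   0.1225] [-0.0116  0.1225] [ 1.9  0.2 -1.3] t 19.0
1 [-0.012  0.12 ] [-0.012   0.1199] [ 0.4 -0.3 -1.3] t 19.2
2 [-0.012   0.1175] [-0.012   0.1174] [ 0.8 -0.3 -0.4] t 19.5
3 [-0.012  0.115] [-0.012   0.1148] [ 1.7 -0.  -0.4] t 19.7
4 [-0.012   0.1125] [-0.012   0.1124] [ 0.4  0.1 -0.2] t 20.0
5 [-0.012  0.11 ] [-0.012   0.1102] [ 0.6  1.2 -0.6] t 20.2
6 [-0.012   0.1075] [-0.012   0.1076] [ 0.6  3.6 -0.5] t 20.5
7 [-0.012  0.105] [-0.0121  0.1049] [ 1.4  3.  -1.3] t 20.7
8 [-0.012   0.1025] [-0.0121  0.1023] [-0.7  2.9  0.1] t 21.0
9 [-0.012  0.1  ] [-0.012   0.0998] [-0.1  2.6 -1. ] t 21.2
10 [-0.012   0.0975] [-0.012   0.0973] [-0.6  1.4 -0.7] t 21.5
11 [-0.012  0.095] [-0.012   0.0948] [-0.   3.2 -0.1] t 21.7
12 [-0.012   0.0925] [-0.012   0.0922] [-0.5  2.  -1. ] t 22.0
0 [-0.012   0.0915] [-0.012   0.0913] [ 1.3 -0.9 -0.4] t 22.2
1 [-0.012   0.0905] [-0.012   0.0903] [ 0.9  0.8 -0.4] t 22.5
2 [-0.012   0.0895] [-0.0118  0.089 ] [ 1.  -0.5  1.1] t 22.7
3 [-0.012   0.0885] [-0.0119  0.0882] [ 1.4 -1.6  1.3] t 23.0
4 [-0.012   0.0875] [-0.012   0.0874] [ 0.4 -1.7 -0. ] t 23.2
5 [-0.012   0.0865] [-0.012   0.0864] [ 1.  -1.4  0.5] t 23.5
6 [-0.012   0.0855] [-0.012   0.0854] [ 1.5 -1.8  0.2] t 23.7
7 [-0.012   0.0845] [-0.012   0.0844] [ 0.8 -1.6  0.7] t 24.0
8 [-0.012   0.0835] [-0.012   0.0834] [ 0.8 -2.   1. ] t 24.2
9 [-0.012   0.0825] [-0.012   0.0827] [1.5 0.5 1.2] t 24.5
10 [-0.012   0.0815] [-0.012   0.0818] [0.6 1.4 0.5] t 24.7
11 [-0.012   0.0805] [-0.012   0.0806] [ 0.6  0.8 -0.4] t 25.0
```

Run:
```python
from h import *
go((-.012,.09),.0435,.1);go((-.012,.09),.1,.3);go((.025,-.03),.25,.3);dwell(.2)
c=shot("wrist");pickle.dump(c,open("w3.pkl","wb"))
i=c["img"][20:240,100:420];cv2.imwrite("pics/w3.png",cv2.resize(i,None,fx=2.5,fy=2.5,interpolation=cv2.INTER_CUBIC))
print(state()["t"])
```

```text
26.6333
```

View pics/w3.png

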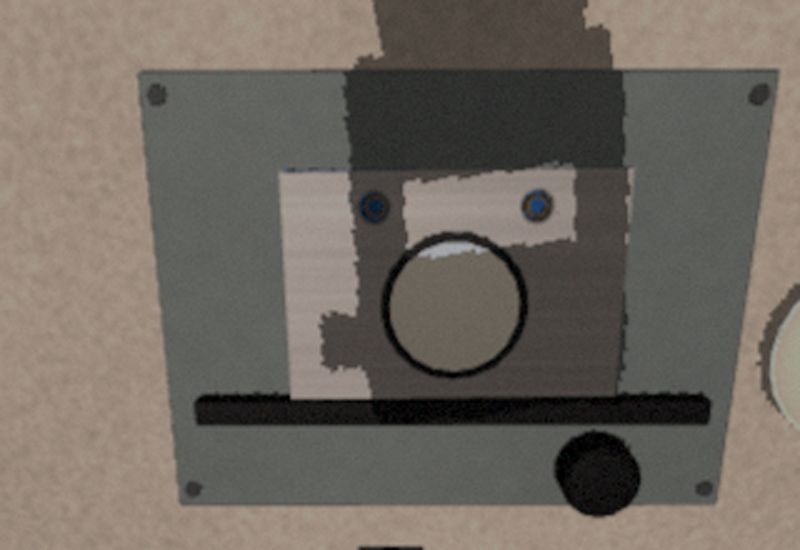

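Run:
```python
from h import *
c=pickle.load(open("w3.pkl","rb"))
X=lambda L:[(100+u/2.5,20+v/2.5) for u,v in L]
q=lambda L,z:np.array([Bf(p) for p in onz(c,X(L),z)]).round(4)
b=q([(138,71),(778,70),(716,505),(180,505)],.02);print("base",b.tolist(),b.mean(0))
for z in(.030,.039): print(z,q([(280,170),(634,168),(617,398),(291,400)],z).tolist(), "holes",q([(374,207),(537,206)],z).tolist())
i=c["img"][85:120,230:335];cv2.imwrite("pics/w3h.png",cv2.resize(i,None,fx=7,fy=7,interpolation=cv2.INTER_NEAREST))
```

```text
base [[-0.0989, -0.1351], [-0.0998, 0.1323], [0.0988, 0.1338], [0.0993, -0.1345]] [-0.00015  -0.000875]
0.03 [[-0.0598, -0.0761], [-0.0609, 0.0732], [0.0402, 0.0758], [0.0414, -0.0754]] holes [[-0.0448, -0.0365], [-0.0454, 0.0332]]
0.039 [[-0.0598, -0.0749], [-0.0609, 0.0704], [0.0375, 0.073], [0.0387, -0.0742]] holes [[-0.0453, -0.0363], [-0.0458, 0.0316]]
```

View pics/w3h.png

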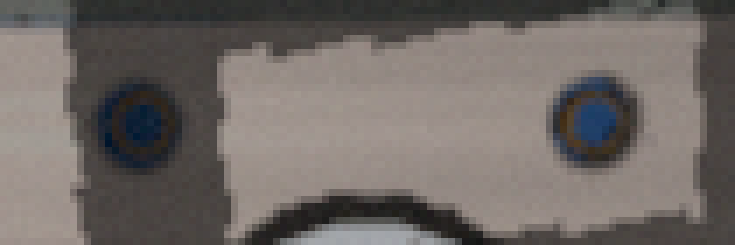

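The pins show inside both holes, at crop pixels (140,123) and (595,123), as brass chamfer rings with a blue crescent to the left. With the plate top taken at 30 mm, the hole spacing comes to 69.7 mm and the edge to 149 mm, so it lies flat. The -x edge sits at -60 mm, which matches the seat, and the hand is clear.

```bash
python3 -c "
from workcell import *
print(sign_off(),state()['t'])"
```

```text
the job is handed in; nothing more can be done
the job is handed in; nothing more can be done
```

I pushed the plate back to the rail and along it until both holes dropped over their pins, and handed the job in at about 27 s with the hand clear; the last wrist picture shows it seated flat, but the hand-in gave no verdict.

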